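# Restock the sampling caddy

### The arm

A 6-joint arm with a two-finger parallel gripper is mounted at the origin on a cart in front of the work surface, level with it; the furniture and walls round the work are solid. World frame = base frame: x ahead of the robot, y to its left, z up, the work surface at z = 0. Lengths are in m, angles in rad, forces in N, time in s.
With the tool pointing down it reaches from about 0.25 to 0.775 m from the base axis. Payload 4 kg.
Tool frame: the origin (TCP) lies midway between the tips of the shut fingers; the grasp point (between the pads) lies 19 mm behind it (robot.tcp_to_grasp is the distance from the TCP to the grasp point, in m); z points along the fingers, y is the line along which they close (so a half turn about z gives the same grasp; the last joint's range is limited). The gripper opens to 94 mm and grips with 3 to 60 N. Pads are 16 mm wide; open, the fingers measure 119 mm over their backs; the gripper's body (75 mm by 177 mm) begins 78 mm behind the grasp point.
Start: joints at [-1.396, 0.087, 1.371, -0, 1.684, -0.103], TCP at [0.151, -0.529, 0.171] pointing down, gripper open.
Joint ranges: [-3.1, 3.1], [-0.76, 2.03], [0.27, 2.55], [-1.08, 4.22], [0.17, 2.65], [-2.57, 2.57]. Speed limits (rad/s): [2.79, 2.79, 3.14, 3.14, 3.14, 3.14].

### API

Orientations are given as [roll, pitch, yaw] about the fixed x, y, z axes, in that order (R = Rz(yaw) Ry(pitch) Rx(roll)).
In Python, from bench import robot, viewer gives the robot as it stands. The module is installed in compiled form; this text tells all that it offers.
- The arm moves only by the shell command python3 -m handwheel 'ROWS' [OPENING]. ROWS is JSON, a list of rows, each a list of 6 numbers: the shift along the tool's x, y, z in units of 0.2 m (1.0 is 0.2 m), then the turn, a rotation vector about the tool's x, y, z in units of 30 degrees (1.0 is 30 degrees). In form: [[x, y, z, wx, wy, wz], ...]. A call has 1 to 10 rows; each row is the pose to reach, as a shift and turn from the pose commanded when the call began, along the tool's axes at that moment; what a row does not reach only later rows make up. A row lasts 1/12 s, in which the tool goes at most 41.7 mm and 7.16 degrees, less where a joint would pass 70% of its speed; a pose out of reach is approached as far as the arm can. A call with a number of a shift or a turn outside -1 to 1 is refused whole. A call with a gripper value outside its range is refused whole. OPENING is the gripper's target within -1 to 1 (shut at 1, half-way at 0, fully open at -1), set as the call begins (- or left out, the last holds). The fingers move at their own pace and stop on an object; the grip force is fixed at half the most. Time passes only in rows, so rows that repeat a pose let the fingers close. It gives the time, the measured TCP pose, the force, the opening and the grip force at its end, in the units of the state.
- robot.get_obs(): the state, without advancing time (a new reading comes with each control period).
- viewer.snapshot(name): name is "side" or "top"; returns the picture (480x640x3 uint8, red, green, blue); there is no depth.
- viewer.calibration(name): a dict with "fx", "fy", "cx", "cy" (pixels), "R" (3x3) and "t" (3): a world point X has camera coordinates R X + t. Camera axes: x right, y down, z forward; pixel columns grow to the right and rows downward; lengths in m; the calibration is good to about 2 mm. A picture is of the moment at which its call begins. calibration takes no time and is no camera call.
- robot.close_job(): hands the job in; it is judged then, once.
The state is a dict: "time": time; "joint_positions": joint angles; "qvel": joint speeds; "joint_torque": joint torques, N m; "tool_pos": TCP position; "ee_rot": TCP orientation; "wrist_force": force on the tool from outside, world axes, zero at the start; "wrist_torque": the same for the moment, N m; "width": finger opening in m; "finger_force": force on a finger pad.
Only numpy, scipy, OpenCV 4.12 (cv2) and the standard library are available. Lean on these libraries where they do the work, as an engineer would, in place of code of your own. Each camera call takes 0.05 s, during which the arm holds its last target. There are 200 camera calls.

### The job

Restock the sampling caddy for the next round: stand the two squat reagent bottles with the wide caps in the insert with two round wells (either bottle in either well), stand the roll of sealing film in the insert with the single large well, and lay the capped 50 ml tube along the V-shaped cradle, resting in both of its saddles, cap at either end. The taller bottle with the narrow cap, the thin white tube without a wide cap and the flat roll of tape are not part of the kit: leave them where they are.

Things in the scene. Friction and masses are not known exactly. Their poses are not given: they have to be found in the camera images.
- squat_bottle_a_mid (a point): Squat white reagent bottle with a wide red screw cap, upright, 43 mm diameter, 75 mm tall (cap 40 mm diameter, its top 17 mm). The point is on its axis half-way up, 37.5 mm above its foot; z points up out of the cap. 0.08 kg. Belongs in the caddy.
- squat_bottle_b_mid (a point): A second squat white reagent bottle like the first, wide red screw cap, upright, 43 mm diameter, 74 mm tall. The point is on its axis half-way up, 37 mm above its foot; z points up. 0.08 kg. Belongs in the caddy.
- film_roll_mid (a point): Roll of sealing film standing on end: white cylinder with a hole down its core, 56 mm diameter, 50 mm tall. The point is on its axis half-way up, 25 mm above its foot; z points up along the axis. 0.16 kg. Belongs in the caddy.
- capped_tube_mid (a point): Translucent whitish 50 ml centrifuge tube with a wide blue screw cap, lying on its side; 118 mm long, 36 mm diameter for grasping and resting. The point is on its axis half-way along, 18 mm above the worktop; x runs along the tube. 0.045 kg. Belongs in the caddy; grasp it across the middle of its length.
- tall_bottle_mid (a point): Look-alike, not part of the kit: white reagent bottle with sloping shoulders and a narrow red cap (29 mm), upright, 43 mm diameter, 88 mm tall. The point is on its axis half-way up. It is loose: leave it where it stands.
- plain_tube_mid (a point): Look-alike, not part of the kit: thin plain white tube, of one colour and one width, without a wide screw cap, lying on its side, 108 mm long, 24 mm diameter. The point is on its axis half-way along; x runs along the tube. It is loose: leave it where it lies.
- tape_roll_mid (a point): Look-alike, not part of the kit: flat roll of cream tape lying on its side, a ring 67 mm in diameter and 19 mm high. The point is at its centre, half-way up. It is loose: leave it where it lies.
- twin_insert: Grey block with two round wells, one of three inserts side by side, in any order, in the white caddy (272 x 164 mm, rim 28 mm above the worktop). Fixed. 85 (x) by 150 (y) by 34 mm high. Origin: centre of its underside, 5 mm above the worktop; z up. Wells at x = 0, y = -35 and +35 mm: 61 mm diameter, 30 mm deep, floor 4 mm above the origin. Next insert's centre is 86.5 mm away along x.
- roll_insert: Grey block with one large round well in its middle (and four 11 mm microtube holes at its corners), an insert of the same caddy. Fixed. 85 (x) by 150 (y) by 24 mm high. Origin: centre of its underside, 5 mm above the worktop; z up. Well at x = y = 0: 74 mm diameter, 20 mm deep, floor 4 mm above the origin; the film roll in it stands 30 mm clear of the block.
- cradle_insert: Grey V-shaped cradle, an insert of the same caddy. Fixed. 85 (x) by 150 (y) by 50 mm high. Origin: centre of its underside, 5 mm above the worktop; z up. V saddles (sides slope 35 degrees) at y = -49.5 and +49.5 mm, 61 mm gap between for the fingers (base 8 mm above origin), end stops at y = -69 and +69 mm. A tube laid along y slides to the middle, its axis then 45.5 mm above the origin.
Mind the look-alikes: they are no part of the job. Leave any green or yellow look-alike of the part that bears squat_bottle_b_mid alone.

How it is judged:
At the end, for the whole second after the job is handed in: One squat bottle upright on the floor of each of the two wells, film roll upright on the floor of the large well (12 mm, 0.15 rad); capped tube seated in both saddles (8 mm across, 14 mm along, 6 mm high, 0.15 rad); all at rest; tall bottle, plain tube and tape within 30 mm of their starts ((((x of squat_bottle_a_mid in the frame of twin_insert between -0.012 and 0.012 m and y of squat_bottle_a_mid in the frame of twin_insert between -0.047 and -0.023 m and z of squat_bottle_a_mid in the frame of twin_insert between 0.0355 and 0.0475 m) and (x of squat_bottle_b_mid in the frame of twin_insert between -0.012 and 0.012 m and y of squat_bottle_b_mid in the frame of twin_insert between 0.023 and 0.047 m and z of squat_bottle_b_mid in the frame of twin_insert between 0.035 and 0.047 m)) or ((x of squat_bottle_a_mid in the frame of twin_insert between -0.012 and 0.012 m and y of squat_bottle_a_mid in the frame of twin_insert between 0.023 and 0.047 m and z of squat_bottle_a_mid in the frame of twin_insert between 0.0355 and 0.0475 m) and (x of squat_bottle_b_mid in the frame of twin_insert between -0.012 and 0.012 m and y of squat_bottle_b_mid in the frame of twin_insert between -0.047 and -0.023 m and z of squat_bottle_b_mid in the frame of twin_insert between 0.035 and 0.047 m))) and angle between each of squat_bottle_a_mid, squat_bottle_b_mid, film_roll_mid's own z axis and vertical below 0.15 rad and x of film_roll_mid in the frame of roll_insert between -0.012 and 0.012 m and y of film_roll_mid in the frame of roll_insert between -0.012 and 0.012 m and z of film_roll_mid in the frame of roll_insert between 0.023 and 0.035 m and x of capped_tube_mid in the frame of cradle_insert between -0.008 and 0.008 m and y of capped_tube_mid in the frame of cradle_insert between -0.014 and 0.014 m and z of capped_tube_mid in the frame of cradle_insert between 0.0395 and 0.0515 m and angle between the x axis of capped_tube_mid and the y axis of cradle_insert, either way round below 0.15 rad and linear speed of each of squat_bottle_a, squat_bottle_b, film_roll, capped_tube below 0.02 m/s and distance of each of tall_bottle_mid, plain_tube_mid, tape_roll_mid from where it was at the start of the episode below 0.03 m); the robot touches nothing.
It fails at once if the tall narrow-capped bottle is moved by more than 30 mm (distance of tall_bottle_mid from where it was at the start of the episode above 0.03 m).
It fails at once if the plain white tube is moved by more than 30 mm (distance of plain_tube_mid from where it was at the start of the episode above 0.03 m).
It fails at once if the roll of tape is moved by more than 30 mm (distance of tape_roll_mid from where it was at the start of the episode above 0.03 m).
It also fails if it takes over 120 s, if anything falls off the work surface, if the arm or the gripper's body presses on something with over 40 N, if the wrist force passes 120 N, or if a joint passes its speed limit or range.

## Working session

There is one attempt and no reset: what is moved stays moved. The work goes in short steps, Python scripts to look and compute and a shell command to move; the robot and the scene stay as the last step left them, time stands still between calls to the robot, and variables do not carry over. Pictures are saved under pics/ and viewed, at most 14 in all, crops included, and the job is handed in when it is done.

```bash
mkdir -p pics
python3 - <<'E'
from bench import robot, viewer
import cv2
for n in("side","top"):
    cv2.imwrite(f"pics/{n}0.png",viewer.snapshot(n)[:,:,::-1]); c=viewer.calibration(n); print(n,c)
print(robot.get_obs(),robot.tcp_to_grasp)
E
```

```text
side {'fx': 466.2574213437724, 'fy': 466.2574213437724, 'cx': 323.3084522243643, 'cy': 244.06235004777255, 'R': array([[-0.96474312, -0.26318606,  0.0019514 ],
       [-0.12228949,  0.44167818, -0.88880013],
       [ 0.23305792, -0.85770245, -0.45829087]]), 't': array([0.50879159, 0.09851192, 0.92054842])}
top {'fx': 614.3899396812423, 'fy': 614.3899396812423, 'cx': 311.4407311890419, 'cy': 241.18915314551302, 'R': array([[-1.16137034e-02, -9.99932512e-01,  3.05794229e-04],
       [-9.90868159e-01,  1.14673406e-02, -1.34345790e-01],
       [ 1.34333217e-01, -1.86325392e-03, -9.90934466e-01]]), 't': array([0.01447245, 0.49574687, 1.32179178])}
{'time': 0.1, 'joint_positions': array([-1.39610209e+00,  8.78693467e-02,  1.37204534e+00,  1.27593459e-05,
        1.68358078e+00, -1.03106490e-01]), 'qvel': array([-1.87713420e-03, -2.17661372e-03, -4.72894866e-03, -5.37045460e-04,
       -1.44791611e-03, -4.76292804e-05]), 'joint_torque': array([ 2.20165421e-03, -3.41250730e+01, -3.03301871e+01,  7.20534520e-02,
        3.03826563e-02, -8.66288860e-05]), 'tool_pos': array([ 0.15073636, -0.52838612,  0.169757  ]), 'ee_rot': array([-3.13970126e+00, -2.08457926e-04,  2.77801953e-01]), 'wrist_force': array([0.10490091, 0.55713799, 0.0322129 ]), 'wrist_torque': array([-0.01511729, -0.08158418,  0.02551754]), 'finger_force': 0.0, 'width': 0.09386796817731201} 0.0188
```

View pics/top0.png

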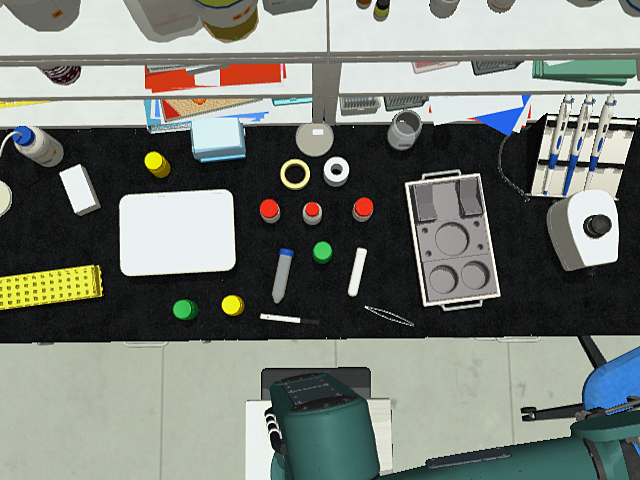

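View pics/side0.png

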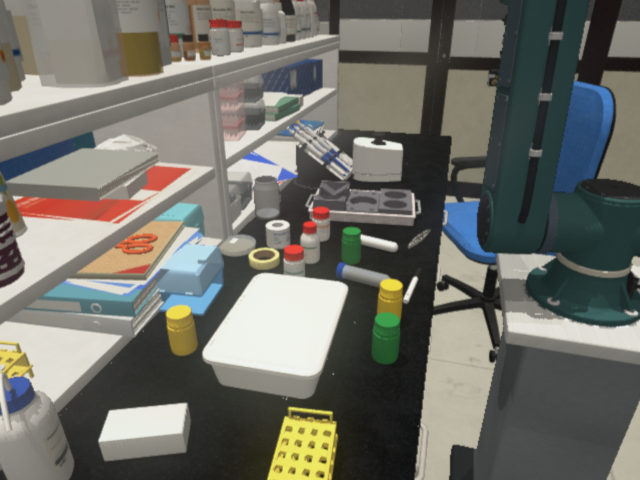

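The top view has three red caps, at (269,210), (313,212) and (362,208). The middle one looks narrow, so it is probably the tall bottle. Green and yellow bottles are at (322,252), (157,163), (185,309) and (232,305). The film roll is at (336,171) and the tape at (295,174). The capped tube is at (283,275) and the plain tube at (357,272). In the caddy, the cradle is at the far end, the roll insert in the middle and the twin insert nearest. Next is one close crop to check this.

```bash
cat > h.py <<'E'
import numpy as np, cv2
from bench import robot, viewer
def px2w(n,u,v,z):
    c=viewer.calibration(n);R=np.array(c["R"]);t=np.array(c["t"])
    d=R.T@np.array([(u-c["cx"])/c["fx"],(v-c["cy"])/c["fy"],1]);o=-R.T@t
    return o+d*(z-o[2])/d[2]
def w2px(n,X):
    c=viewer.calibration(n);p=np.array(c["R"])@np.array(X)+c["t"]
    return c["fx"]*p[0]/p[2]+c["cx"],c["fy"]*p[1]/p[2]+c["cy"]
def blobs(m,amin=60):
    n,l,s,c=cv2.connectedComponentsWithStats(m.astype(np.uint8))
    return [(s[i][4],*s[i][:4],c[i].round(1)) for i in range(1,n) if s[i][4]>amin]
E
python3 - <<'E'
from h import *
im=cv2.imread("pics/top0.png"); s=im[120:330,240:510]
cv2.imwrite("pics/crop0.png",cv2.resize(s,None,fx=2.8,fy=2.8,interpolation=cv2.INTER_CUBIC))
h=cv2.cvtColor(im,cv2.COLOR_BGR2HSV); H,S,V=h[...,0],h[...,1],h[...,2]
roi=np.zeros(H.shape,bool); roi[130:330,240:510]=1
red=((H<8)|(H>172))&(S>150)&(V>90)&roi
for b in blobs(red,40): print("red",b,px2w("top",*b[5],.075).round(4))
blue=(H>100)&(H<125)&(S>130)&roi
for b in blobs(blue,40): print("blue",b,px2w("top",*b[5],.02).round(4))
wh=(V>70)&roi
for b in blobs(wh,60): print("bright",b, px2w("top",*b[5],.0).round(4))
for b in [(336,171,.05),(357,272,.024),(295,174,.019),(322,252,.074)]: print(b,px2w("top",*b).round(4))
E
```

```text
red (np.int32(277), np.int32(355), np.int32(197), np.int32(18), np.int32(19), array([363.5, 206.3])) [ 0.5648 -0.1042  0.075 ]
red (np.int32(276), np.int32(260), np.int32(199), np.int32(19), np.int32(19), array([268.7, 208. ])) [0.5634 0.1    0.075 ]
red (np.int32(147), np.int32(306), np.int32(202), np.int32(13), np.int32(14), array([312. , 208.7])) [0.5608 0.0068 0.075 ]
blue (np.int32(46), np.int32(498), np.int32(130), np.int32(12), np.int32(6), array([505.1, 131.8])) [ 0.7446 -0.4364  0.02  ]
blue (np.int32(98), np.int32(278), np.int32(248), np.int32(16), np.int32(10), array([286. , 251.6])) [0.475  0.0655 0.02  ]
bright (np.int32(149), np.int32(240), np.int32(130), np.int32(6), np.int32(29), array([242.2, 144. ])) [0.7288 0.166  0.    ]
bright (np.int32(853), np.int32(296), np.int32(130), np.int32(38), np.int32(27), array([314.2, 141.2])) [ 7.336e-01 -4.000e-04  0.000e+00]
bright (np.int32(497), np.int32(388), np.int32(130), np.int32(33), np.int32(20), array([402.1, 138. ])) [ 0.7389 -0.2039  0.    ]
bright (np.int32(580), np.int32(324), np.int32(157), np.int32(25), np.int32(30),
[... 806 characters left out ...]
.0149  0.    ]
bright (np.int32(497), np.int32(348), np.int32(247), np.int32(19), np.int32(50), array([356.8, 271.2])) [ 0.4312 -0.0924  0.    ]
bright (np.int32(661), np.int32(272), np.int32(248), np.int32(22), np.int32(55), array([281.7, 273.7])) [0.4276 0.0763 0.    ]
bright (np.int32(194), np.int32(364), np.int32(305), np.int32(50), np.int32(22), array([388.8, 315.4])) [ 0.3318 -0.1615  0.    ]
bright (np.int32(235), np.int32(260), np.int32(313), np.int32(41), np.int32(10), array([279.8, 317.7])) [0.3296 0.081  0.    ]
(336, 171, 0.05) [ 0.6497 -0.0474  0.05  ]
(357, 272, 0.024) [ 0.4274 -0.091   0.024 ]
(295, 174, 0.019) [0.6517 0.0441 0.019 ]
(322, 252, 0.074) [ 0.4668 -0.0135  0.074 ]
```

View pics/crop0.png

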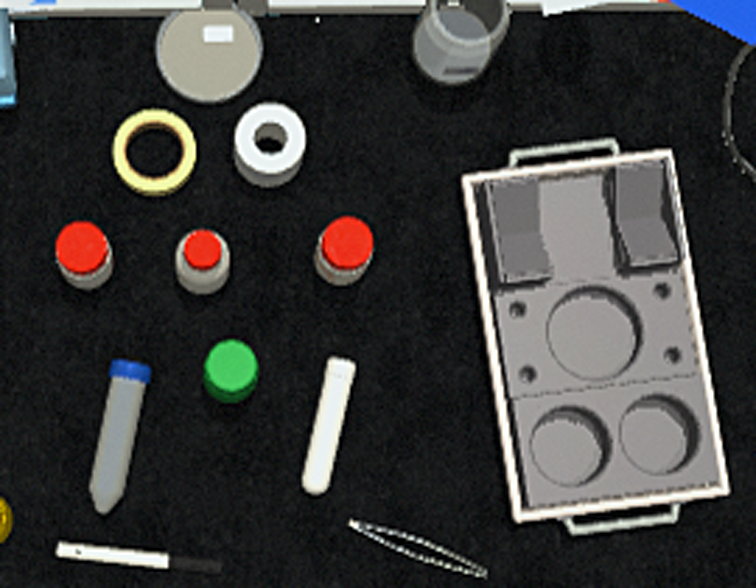

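The crop confirms it: the middle red cap is the narrow one, so that is the tall bottle. The squat bottles are the left (269,208) and right (363,206) ones. Next I'll work out the caddy, roll and tube poses.

```bash
cat >> h.py <<'E'
from scipy.spatial.transform import Rotation as Ro
def go(x,y,z,yaw):
    "shift/turn units from present measured pose to tool-down target; splits shown as total"
    o=robot.get_obs();R=Ro.from_euler("xyz",o["ee_rot"]);T=Ro.from_euler("xyz",[np.pi,0,yaw])
    d=R.inv().apply(np.array([x,y,z])-o["tool_pos"])/.2
    w=np.degrees((R.inv()*T).as_rotvec())/30
    print("t",round(o["time"],1),"row",d.round(3),w.round(3),"at",o["tool_pos"].round(4),"yaw",round(o["ee_rot"][2],3),"w",round(o["width"],4))
E
python3 - <<'E'
from h import *
f=lambda x,y,z:px2w("top",240+x/2.8,120+y/2.8,z)
for k,v in dict(twL=(570,446,.039),twR=(659,434,.039),roll=(594,333,.029),cTL=(464,176,.028),cTR=(672,150,.028),cBR=(728,493,.028),cBL=(515,521,.028)).items(): print(k,f(*v).round(4))
c=np.mean([f(*v) for v in[(464,176,.028),(672,150,.028),(728,493,.028),(515,521,.028)]],0);print("caddy",c)
a=f(103,512,.01);b=f(130,360,.02);print("tube",a,b,(a+b)/2,np.linalg.norm(a-b),np.arctan2(*(b-a)[1::-1]))
print("film",f(270,137,.05))
for z in(.1,.2,.3,.4):print("shelf edge",z,px2w("top",320,125,z)[0],px2w("top",320,98,z)[0],px2w("top",320,60,z)[0])
E
```

```text
twL [ 0.408  -0.2781  0.039 ]
twR [ 0.4166 -0.3478  0.039 ]
roll [ 0.4979 -0.3029  0.029 ]
cTL [ 0.6262 -0.2043  0.028 ]
cTR [ 0.6457 -0.3721  0.028 ]
cBR [ 0.3706 -0.4025  0.028 ]
cBL [ 0.3508 -0.2352  0.028 ]
caddy [ 0.49833893 -0.30353498  0.028     ]
tube [0.36216425 0.08700781 0.01      ] [0.48177917 0.06452158 0.02      ] [0.42197171 0.0757647  0.015     ] 0.12212026920247883 -0.18581983512073058
film [ 0.65443384 -0.04843853  0.05      ]
shelf edge 0.1 0.7389209795793361 0.7994558868366823 0.8859260710429211
shelf edge 0.2 0.7056170295117085 0.7614093312034014 0.8411050113183696
shelf edge 0.3 0.6723130794440808 0.7233627755701204 0.796283951593818
shelf edge 0.4 0.6390091293764532 0.6853162199368394 0.7514628918692665
```

```bash
python3 -c "
from h import *
go(.29,-.37,.17,.8); go(.563,-.104,.15,1.683)"
```

```text
t 0.1 row [ 0.887 -0.571  0.   ] [-0.003 -0.001 -0.997] at [ 0.1507 -0.5284  0.1698] yaw 0.278 w 0.0939
t 0.1 row [ 2.564 -1.475  0.102] [-0.003 -0.003 -2.684] at [ 0.1507 -0.5284  0.1698] yaw 0.278 w 0.0939
```

```bash
R='0'; python3 -m handwheel '[[0.2,-0.1,0,0,0,-0.2],[0.4,-0.25,0,0,0,-0.4],[0.6,-0.4,0,0,0,-0.6],[0.75,-0.5,0,0,0,-0.8],[0.89,-0.57,0,0,0,-0.99],[0.89,-0.57,0,0,0,-0.99]]' -1; python3 -c "
from h import *
go(.46,-.22,.17,1.3); go(.563,-.104,.15,1.683)"
```

```text
time: 0.6
tool_pos: [0.2945, -0.3656, 0.1707]
ee_rot: [3.142, -0.003, 0.806]
wrist_force: [0.5, 0.3, 0.6]
width: 0.0941
finger_force: 0.0
t 0.6 row [1.098 0.093 0.008] [ 0.002 -0.006 -0.943] at [ 0.2945 -0.3656  0.1707] yaw 0.806 w 0.0941
t 0.6 row [1.873 0.064 0.11 ] [ 0.003 -0.006 -1.674] at [ 0.2945 -0.3656  0.1707] yaw 0.806 w 0.0941
```

```bash
python3 -m handwheel '[[0.2,0,0,0,0,-0.2],[0.4,0.02,0,0,0,-0.4],[0.6,0.03,0,0,0,-0.6],[0.8,0.05,0,0,0,-0.8],[1,0.06,0,0,0,-1],[1,0.06,0,0,0,-1]]'; python3 -c "
from h import *
go(.563,-.104,.15,1.683)"
```

```text
time: 1.1
tool_pos: [0.4429, -0.2313, 0.17]
ee_rot: [3.141, -0.003, 1.33]
wrist_force: [0.5, 0.3, -0.8]
width: 0.0942
finger_force: 0.0
t 1.1 row [0.761 0.431 0.103] [ 0.002 -0.006 -0.674] at [ 0.4429 -0.2313  0.17  ] yaw 1.33 w 0.0942
```

```bash
python3 -m handwheel '[[0.2,0.1,0,0,0,-0.2],[0.4,0.2,0,0,0,-0.4],[0.6,0.33,0,0,0,-0.6],[0.76,0.43,0.05,0,0,-0.67],[0.76,0.43,0.1,0,0,-0.67],[0.76,0.43,0.1,0,0,-0.67],[0.76,0.43,0.1,0,0,-0.67]]'
python3 - <<'E'
from h import *
go(.565,-.104,.034,1.683)
for n in("side","top"):
  im=viewer.snapshot(n)[:,:,::-1]; u,v=map(int,w2px(n,[.565,-.104,.08])); s=im[max(v-75,0):v+75,u-100:u+100]
  cv2.imwrite(f"pics/{n}1.png",cv2.resize(s,None,fx=2,fy=2))
a,b=[cv2.imread(f"pics/{n}1.png") for n in("side","top")]
cv2.imwrite("pics/c1.png",np.hstack([a,b]))
E
```

```text
time: 1.68
tool_pos: [0.5588, -0.1109, 0.1489]
ee_rot: [-3.137, -0.0, 1.669]
wrist_force: [-0.0, -0.0, 0.4]
width: 0.0943
finger_force: 0.0
t 1.7 row [0.031 0.037 0.575] [-0.008 -0.001 -0.026] at [ 0.5588 -0.1109  0.1489] yaw 1.669 w 0.0943
```

View pics/c1.png

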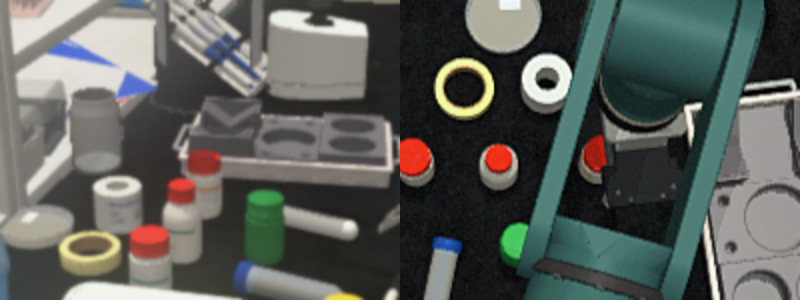

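The top view fits a gripper above the right bottle, but the side view shows no gripper at all. I'll take the side view again.

Run:
```python
from h import *
im=viewer.snapshot("side")[:,:,::-1]; cv2.imwrite("pics/side2.png",im)
print(w2px("side",robot.get_obs()["tool_pos"]),w2px("side",[.565,-.104,.075]))
```

```text
(np.float64(322.7859953029985), np.float64(177.4267535385295)) (np.float64(319.6145620217426), np.float64(209.03112199485352))
```

View pics/side2.png

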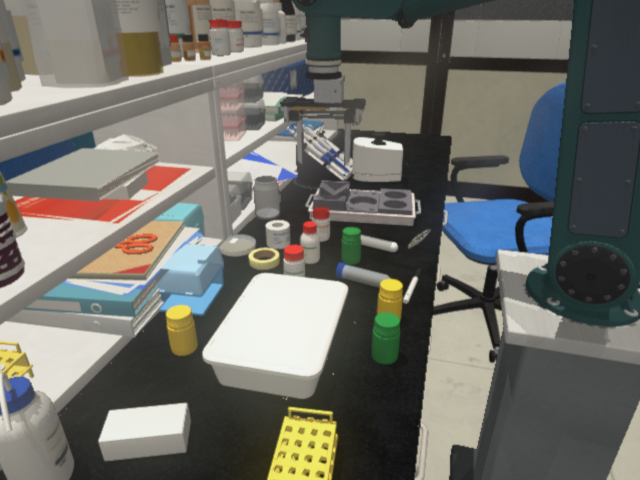

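The gripper is there after all: fingertips at about (300–352,178), straddling above the right bottle's cap at (321,211). That agrees with the projected target, so I'll descend and grip.

```bash
python3 -m handwheel '[[0.03,0.037,0,0,0,-0.03],[0.03,0.037,0.15,0,0,-0.03],[0.03,0.037,0.3,0,0,-0.03],[0.03,0.037,0.45,0,0,-0.03],[0.03,0.037,0.575,0,0,-0.03],[0.03,0.037,0.575,0,0,-0.03],[0.03,0.037,0.575,0,0,-0.03]]'; python3 -m handwheel '[[0,0,0,0,0,0],[0,0,0,0,0,0],[0,0,0,0,0,0],[0,0,0,0,0,0],[0,0,0,0,0,0],[0,0,0,0,0,0],[0,0,0,0,0,0],[0,0,0,0,0,0]]' 1; python3 -m handwheel '[[0,0,-0.15,0,0,0],[0,0,-0.3,0,0,0],[0,0,-0.45,0,0,0],[0,0,-0.45,0,0,0],[0,0,-0.45,0,0,0]]';python3 -c "
from h import *
go(.4166,-.3478,.12,1.683)"
```

```text
time: 2.42
tool_pos: [0.566, -0.1035, 0.0351]
ee_rot: [-3.139, -0.001, 1.686]
wrist_force: [0.9, -0.2, 1.6]
width: 0.0943
finger_force: 0.0
time: 3.08
tool_pos: [0.5668, -0.1034, 0.0358]
ee_rot: [-3.141, 0.0, 1.686]
wrist_force: [-3.6, 0.2, 6.1]
width: 0.0439
finger_force: 3.3
time: 3.5
tool_pos: [0.5686, -0.1038, 0.1284]
ee_rot: [3.137, 0.002, 1.686]
wrist_force: [0.0, -0.0, -1.1]
width: 0.0112
finger_force: 0.0
t 3.5 row [-1.124 -0.896  0.04 ] [0.009 0.004 0.006] at [ 0.5686 -0.1038  0.1284] yaw 1.686 w 0.0112
```

The lift started before the grip had built up: the force was 3.3 N and the fingers slipped off. I'll look before trying again.

Run:
```python
from h import *
go(.565,-.104,.13,1.683)
im=viewer.snapshot("side")[:,:,::-1]; cv2.imwrite("pics/side3.png",cv2.resize(im[100:300,220:440],None,fx=2.7,fy=2.7))
```

```text
t 3.5 row [ 0.001 -0.018 -0.008] [0.009 0.004 0.006] at [ 0.5686 -0.1038  0.1284] yaw 1.686 w 0.0112
```

View pics/side3.png

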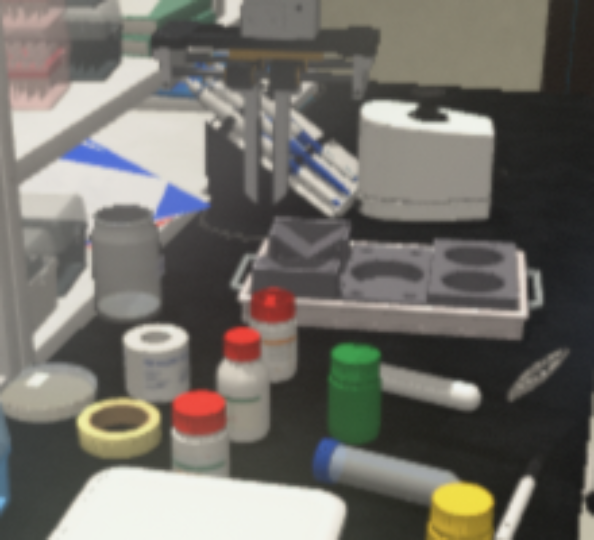

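The bottle is still upright, with its cap at about (321,212), unchanged. I'll open, descend and close for longer.

```bash
python3 -m handwheel '[[0,0,0,0,0,0],[0,0,0,0,0,0],[0,0,0,0,0,0],[0,0,0,0,0,0],[0,0,0,0,0,0],[0,0,0,0,0,0],[0,0,0,0,0,0],[0,0,0,0,0,0]]' -1; python3 -m handwheel '[[0,0,0.15,0,0,0],[0,0,0.3,0,0,0],[0,0,0.46,0,0,0],[0,0,0.46,0,0,0],[0,0,0.46,0,0,0]]'; python3 -m handwheel '[[0,0,0,0,0,0],[0,0,0,0,0,0],[0,0,0,0,0,0],[0,0,0,0,0,0],[0,0,0,0,0,0],[0,0,0,0,0,0],[0,0,0,0,0,0],[0,0,0,0,0,0],[0,0,0,0,0,0],[0,0,0,0,0,0]]' 1;python3 -m handwheel '[[0,0,0,0,0,0],[0,0,0,0,0,0],[0,0,0,0,0,0]]'
```

```text
time: 4.22
tool_pos: [0.5671, -0.1034, 0.1258]
ee_rot: [3.142, 0.0, 1.686]
wrist_force: [0.2, 0.2, -0.4]
width: 0.0567
finger_force: 0.0
time: 4.63
tool_pos: [0.5653, -0.1029, 0.032]
ee_rot: [-3.137, -0.002, 1.686]
wrist_force: [0.1, 0.3, 0.1]
width: 0.0898
finger_force: 0.0
time: 5.47
tool_pos: [0.5668, -0.1034, 0.0338]
ee_rot: [-3.141, 0.0, 1.686]
wrist_force: [-1.1, 0.1, 0.5]
width: 0.0409
finger_force: 30.0
time: 5.72
tool_pos: [0.5668, -0.1035, 0.0338]
ee_rot: [-3.141, 0.0, 1.686]
wrist_force: [-1.5, 0.1, 2.2]
width: 0.041
finger_force: 30.0
```

```bash
python3 -m handwheel '[[0,0,-0.05,0,0,0],[0,0,-0.15,0,0,0],[0,0,-0.3,0,0,0],[0,0,-0.45,0,0,0],[0,0,-0.45,0,0,0],[0,0,-0.45,0,0,0]]';python3 -c "
from h import *
go(.4166,-.3478,.12,1.683)"
```

```text
time: 6.22
tool_pos: [0.569, -0.1038, 0.1268]
ee_rot: [3.136, 0.002, 1.686]
wrist_force: [0.0, 0.7, -1.4]
width: 0.0405
finger_force: 30.0
t 6.2 row [-1.124 -0.898  0.031] [0.011 0.004 0.006] at [ 0.569  -0.1038  0.1268] yaw 1.686 w 0.0405
```

```bash
python3 -m handwheel '[[-0.1,-0.08,0,0,0,0],[-0.25,-0.2,0,0,0,0],[-0.4,-0.32,0,0,0,0],[-0.55,-0.44,0,0,0,0],[-0.7,-0.56,0,0,0,0],[-0.85,-0.68,0,0,0,0],[-0.95,-0.8,0,0,0,0],[-1,-0.88,0,0,0,0],[-1,-0.898,0,0,0,0]]';python3 -m handwheel '[[-0.1,0,0,0,0,0],[-0.12,0,0,0,0,0],[-0.12,0,0,0,0,0],[-0.12,0,0,0,0,0]]';python3 - <<'E'
from h import *
go(.4166,-.3478,.046,1.683)
im=viewer.snapshot("side")[:,:,::-1]
im2=viewer.snapshot("top")[:,:,::-1]
cv2.imwrite("pics/c4.png",np.hstack([cv2.resize(im[80:240,290:430],None,fx=2.8,fy=2.8),cv2.resize(im2[160:320,390:530],None,fx=2.8,fy=2.8)]))
E
```

```text
time: 6.97
tool_pos: [0.4085, -0.3244, 0.1216]
ee_rot: [-3.138, -0.002, 1.682]
wrist_force: [-0.2, 0.5, -1.3]
width: 0.041
finger_force: 30.0
time: 7.3
tool_pos: [0.4147, -0.3453, 0.1228]
ee_rot: [-3.141, -0.002, 1.687]
wrist_force: [0.0, -0.9, -1.4]
width: 0.0408
finger_force: 30.0
t 7.3 row [-0.014  0.008  0.384] [-0.001 -0.004  0.008] at [ 0.4147 -0.3453  0.1228] yaw 1.687 w 0.0408
```

View pics/c4.png

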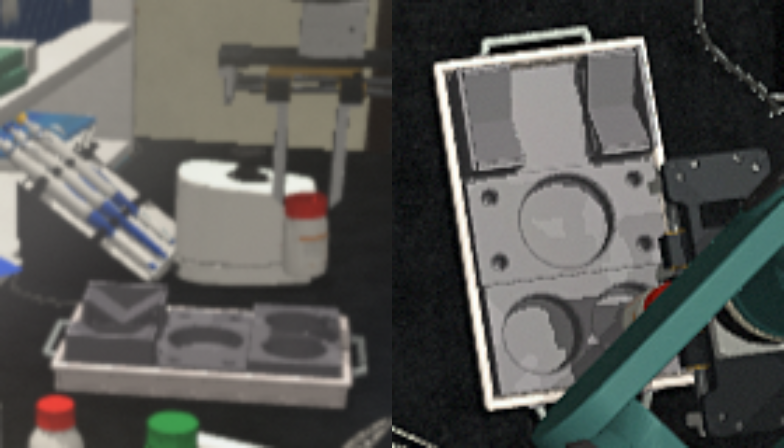

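Run:
```python
from h import *
p=robot.get_obs()["tool_pos"]
for dz in(-.04,-.02,0,.02,.04):
    u,v=w2px("side",p+[0,0,dz]); print(dz,(u-290)*2.8,(v-80)*2.8)
for f in ("side2.png",): print(w2px("side",[.5588,-.1109,.1489]))
```

```text
-0.04 297.6735421224443 276.3468803461132
-0.02 299.1936736110853 256.69134611015437
0 300.7359765060688 236.74913217597222
0.02 302.30093943199165 216.51392055228325
0.04 303.88906547778106 195.97920622178927
(np.float64(322.9497945689195), np.float64(178.6671710770159))
```

Run:
```python
from h import *
for p in([.4166,-.3478,.039],[.408,-.2781,.039],[.498,-.303,.029]):
    u,v=w2px("side",p); print((u-290)*2.8,(v-80)*2.8)
im=viewer.snapshot("side")[:,:,::-1]
cv2.imwrite("pics/s5.png",cv2.resize(im[135:230,300:420],None,fx=6,fy=6,interpolation=cv2.INTER_CUBIC))
for p in([.4166,-.3478,.039],[.408,-.2781,.039],robot.get_obs()["tool_pos"]+[0,0,.041]):
    u,v=w2px("side",p); print((u-300)*6,(v-135)*6)
```

```text
292.89390375616887 317.85479837199506
292.2609257016601 344.4015324800372
203.2960063896309 335.26109643240505
567.629793763219 351.1174250828466
566.2734122178431 408.0032838857941
591.3904723147721 87.16953350289441
```

View pics/s5.png

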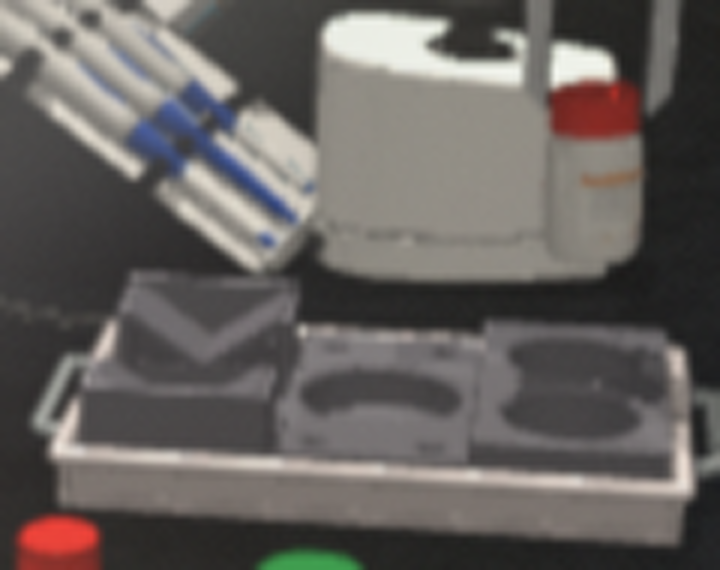

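The bottle is held upright and on the finger axis (cap at (593,110) in the crop, predicted 591). The far well is seen at about (571,357), predicted (568,351). I'll lower it in.

```bash
python3 -m handwheel '[[-0.01,0,0.1,0,0,0],[-0.01,0,0.2,0,0,0],[-0.01,0,0.3,0,0,0],[-0.01,0,0.36,0,0,0],[-0.01,0,0.385,0,0,0],[-0.01,0,0.385,0,0,0],[-0.01,0,0.385,0,0,0]]';python3 -m handwheel '[[0,0,0,0,0,0],[0,0,0,0,0,0],[0,0,0,0,0,0],[0,0,0,0,0,0],[0,0,0,0,0,0]]' 0.2
```

```text
time: 8.03
tool_pos: [0.4152, -0.3487, 0.0475]
ee_rot: [3.141, 0.001, 1.687]
wrist_force: [0.6, 0.6, 0.0]
width: 0.0409
finger_force: 30.0
time: 8.45
tool_pos: [0.4149, -0.3488, 0.0473]
ee_rot: [3.141, 0.001, 1.686]
wrist_force: [0.3, 0.6, -1.0]
width: 0.0405
finger_force: 30.0
```

```bash
python3 -m handwheel '[[0,0,0.01,0,0,0],[0,0,0.015,0,0,0],[0,0,0.015,0,0,0]]';python3 -m handwheel '[[0,0,0,0,0,0],[0,0,0,0,0,0],[0,0,0,0,0,0],[0,0,0,0,0,0],[0,0,0,0,0,0],[0,0,0,0,0,0],[0,0,0,0,0,0],[0,0,0,0,0,0]]' -0.4; python3 -m handwheel '[[0,0,-0.05,0,0,0],[0,0,-0.2,0,0,0],[0,0,-0.4,0,0,0],[0,0,-0.55,0,0,0],[0,0,-0.55,0,0,0],[0,0,-0.55,0,0,0]]' -;python3 - <<'E'
from h import *
go(.563,.1,.155,1.683)
im=viewer.snapshot("side")[:,:,::-1]
cv2.imwrite("pics/s6.png",cv2.resize(im[110:310,260:430],None,fx=3,fy=3))
E
```

```text
time: 8.7
tool_pos: [0.4144, -0.3484, 0.0433]
ee_rot: [-3.141, -0.001, 1.686]
wrist_force: [-0.4, 0.6, -1.9]
width: 0.0405
finger_force: 30.0
time: 9.37
tool_pos: [0.4147, -0.3486, 0.0438]
ee_rot: [3.142, 0.0, 1.686]
wrist_force: [-0.4, -0.1, 0.3]
width: 0.0661
finger_force: 0.0
time: 9.87
tool_pos: [0.416, -0.3499, 0.1575]
ee_rot: [3.137, 0.006, 1.686]
wrist_force: [-0.9, 0.3, -1.2]
width: 0.0658
finger_force: 0.0
t 9.9 row [2.15  0.989 0.005] [0.008 0.011 0.006] at [ 0.416  -0.3499  0.1575] yaw 1.686 w 0.0658
```

View pics/s6.png

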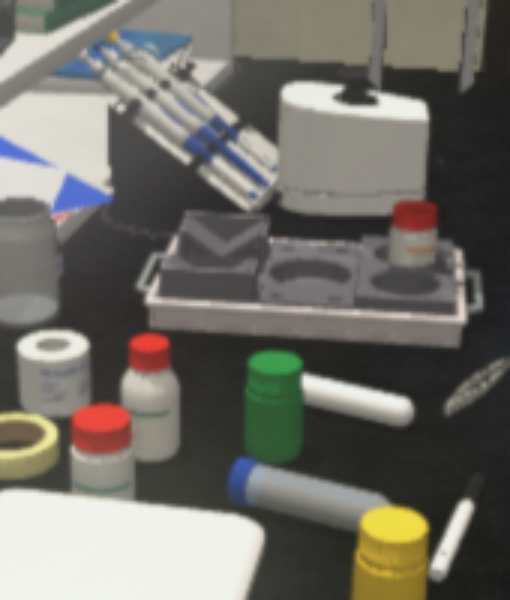

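The first bottle stands upright in the far well. On to the left squat bottle.

```bash
python3 -m handwheel '[[0.2,0.1,0,0,0,0],[0.4,0.2,0,0,0,0],[0.6,0.3,0,0,0,0],[0.8,0.4,0,0,0,0],[1,0.5,0,0,0,0],[1,0.5,0,0,0,0]]' -1; python3 -m handwheel '[[0.2,0.1,0,0,0,0],[0.4,0.2,0,0,0,0],[0.6,0.3,0,0,0,0],[0.8,0.4,0,0,0,0],[1,0.5,0,0,0,0],[1,0.5,0,0,0,0],[1,0.5,0,0,0,0]]';python3 -c "
from h import *
go(.565,.1005,.034,1.683)"
```

```text
time: 10.42
tool_pos: [0.4908, -0.1332, 0.1517]
ee_rot: [-3.139, -0.004, 1.691]
wrist_force: [0.2, -0.9, 0.0]
width: 0.0941
finger_force: 0.0
time: 11.0
tool_pos: [0.5664, 0.0756, 0.1508]
ee_rot: [-3.137, -0.002, 1.692]
wrist_force: [-0.2, 0.1, 0.4]
width: 0.0945
finger_force: 0.0
t 11.0 row [0.123 0.011 0.584] [-0.009 -0.003  0.017] at [0.5664 0.0756 0.1508] yaw 1.692 w 0.0945
```

```bash
python3 -m handwheel '[[0.06,0.01,0,0,0,0],[0.12,0.01,0,0,0,0],[0.12,0.01,0,0,0,0],[0.12,0.01,0,0,0,0]]';python3 -c "
from h import *
go(.565,.1005,.034,1.683)"
```

```text
time: 11.33
tool_pos: [0.566, 0.0956, 0.1536]
ee_rot: [-3.141, 0.0, 1.686]
wrist_force: [-0.2, 0.1, -0.2]
width: 0.0941
finger_force: 0.0
t 11.3 row [ 0.025 -0.002  0.598] [-0.001  0.001  0.006] at [0.566  0.0956 0.1536] yaw 1.686 w 0.0941
```

```bash
python3 -m handwheel '[[0.025,0,0.1,0,0,0],[0.025,0,0.25,0,0,0],[0.025,0,0.4,0,0,0],[0.025,0,0.52,0,0,0],[0.025,0,0.6,0,0,0],[0.025,0,0.6,0,0,0],[0.025,0,0.6,0,0,0]]';python3 -m handwheel '[[0,0,0,0,0,0],[0,0,0,0,0,0],[0,0,0,0,0,0],[0,0,0,0,0,0],[0,0,0,0,0,0],[0,0,0,0,0,0],[0,0,0,0,0,0],[0,0,0,0,0,0],[0,0,0,0,0,0],[0,0,0,0,0,0]]' 1; python3 -m handwheel '[[0,0,0,0,0,0],[0,0,0,0,0,0],[0,0,-0.05,0,0,0],[0,0,-0.15,0,0,0],[0,0,-0.3,0,0,0],[0,0,-0.45,0,0,0],[0,0,-0.45,0,0,0],[0,0,-0.45,0,0,0]]';python3 -c "
from h import *
go(.4075,-.278,.125,1.683)"
```

```text
time: 11.92
tool_pos: [0.5651, 0.0998, 0.0332]
ee_rot: [-3.14, 0.0, 1.685]
wrist_force: [0.6, 0.3, 0.9]
width: 0.0938
finger_force: 0.0
time: 12.75
tool_pos: [0.5663, 0.1009, 0.0339]
ee_rot: [3.141, 0.0, 1.686]
wrist_force: [0.0, 0.6, 0.6]
width: 0.0402
finger_force: 40.1
time: 13.42
tool_pos: [0.5674, 0.101, 0.1267]
ee_rot: [3.136, 0.0, 1.686]
wrist_force: [-0.4, 0.3, -2.0]
width: 0.0402
finger_force: 39.8
t 13.4 row [-1.79  -1.013  0.004] [0.01  0.001 0.006] at [0.5674 0.101  0.1267] yaw 1.686 w 0.0402
```

The line to the well passes near the tall bottle (88 mm), so I'll lift higher first.

```bash
python3 -m handwheel '[[0,0,-0.1,0,0,0],[0,0,-0.25,0,0,0],[-0.1,-0.1,-0.25,0,0,0],[-0.25,-0.25,-0.25,0,0,0],[-0.4,-0.4,-0.25,0,0,0],[-0.55,-0.5,-0.25,0,0,0],[-0.7,-0.6,-0.25,0,0,0],[-0.85,-0.7,-0.25,0,0,0],[-1,-0.8,-0.25,0,0,0]]'; python3 -m handwheel '[[-0.15,-0.05,0,0,0,0],[-0.3,-0.08,0,0,0,0],[-0.45,-0.12,0,0,0,0],[-0.6,-0.17,0,0,0,0],[-0.72,-0.2,0,0,0,0],[-0.79,-0.21,0,0,0,0],[-0.79,-0.21,0.1,0,0,0],[-0.79,-0.21,0.2,0,0,0],[-0.79,-0.21,0.2,0,0,0],[-0.79,-0.21,0.2,0,0,0]]';python3 -c "
from h import *
go(.4075,-.278,.044,1.683)"
```

```text
time: 14.17
tool_pos: [0.4277, -0.117, 0.1718]
ee_rot: [-3.138, -0.002, 1.687]
wrist_force: [-0.3, -0.6, -0.6]
width: 0.0401
finger_force: 39.8
time: 15.0
tool_pos: [0.4054, -0.2765, 0.1317]
ee_rot: [-3.138, -0.004, 1.687]
wrist_force: [0.8, -0.2, -0.7]
width: 0.0402
finger_force: 39.8
t 15.0 row [-0.01   0.011  0.438] [-0.006 -0.008  0.007] at [ 0.4054 -0.2765  0.1317] yaw 1.687 w 0.0402
```

```bash
python3 -m handwheel '[[-0.01,0,0.1,0,0,0],[-0.01,0,0.2,0,0,0],[-0.01,0,0.3,0,0,0],[-0.01,0,0.38,0,0,0],[-0.01,0,0.42,0,0,0],[-0.01,0,0.435,0,0,0],[-0.01,0,0.435,0,0,0],[-0.01,0,0.435,0,0,0]]';python3 -m handwheel '[[0,0,0,0,0,0],[0,0,0,0,0,0],[0,0,0,0,0,0],[0,0,0,0,0,0],[0,0,0,0,0,0],[0,0,0,0,0,0],[0,0,0,0,0,0],[0,0,0,0,0,0]]' -0.4; python3 -m handwheel '[[0,0,-0.05,0,0,0],[0,0,-0.2,0,0,0],[0,0,-0.4,0,0,0],[0,0,-0.55,0,0,0],[0,0,-0.55,0,0,0],[0,0,-0.55,0,0,0]]' -;python3 - <<'E'
from h import *
go(.424,.075,.16,2.957)
im=viewer.snapshot("side")[:,:,::-1]
cv2.imwrite("pics/s7.png",cv2.resize(im[140:230,300:420],None,fx=4,fy=4))
E
```

```text
time: 15.67
tool_pos: [0.4076, -0.2805, 0.0482]
ee_rot: [3.14, 0.002, 1.687]
wrist_force: [0.3, 0.0, -0.1]
width: 0.04
finger_force: 39.8
time: 16.33
tool_pos: [0.4067, -0.2801, 0.0468]
ee_rot: [-3.142, 0.0, 1.686]
wrist_force: [0.2, 1.0, -1.4]
width: 0.0657
finger_force: 0.0
time: 16.83
tool_pos: [0.408, -0.2811, 0.1601]
ee_rot: [3.137, 0.005, 1.686]
wrist_force: [-0.2, 0.4, 0.4]
width: 0.066
finger_force: 0.0
t 16.8 row [ 1.76   0.285 -0.007] [ 1.000e-03  1.300e-02 -2.427e+00] at [ 0.408  -0.2811  0.1601] yaw 1.686 w 0.066
```

View pics/s7.png

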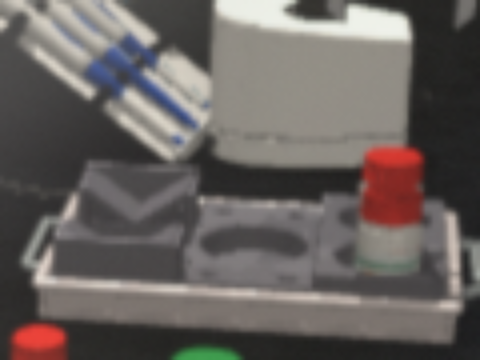

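Both bottles stand in their wells. Next is the capped tube, turning the gripper on the way.

```bash
python3 -m handwheel '[[0.2,0,0,0,0,-0.2],[0.4,0.02,0,0,0,-0.4],[0.6,0.04,0,0,0,-0.6],[0.8,0.07,0,0,0,-0.8],[0.95,0.1,0,0,0,-1],[0.95,0.1,0,0,0,-1]]' -0.5;python3 -c "
from h import *
go(.423,.0758,.16,2.957)"
```

```text
time: 17.38
tool_pos: [0.4034, -0.0838, 0.1549]
ee_rot: [-3.141, -0.005, 2.219]
wrist_force: [-0.2, -0.1, -0.4]
width: 0.0708
finger_force: 0.0
t 17.4 row [ 0.577  0.56  -0.023] [ 0.003 -0.009 -1.409] at [ 0.4034 -0.0838  0.1549] yaw 2.219 w 0.0708
```

```bash
python3 -m handwheel '[[0.1,0.1,0,0,0,-0.2],[0.25,0.25,0,0,0,-0.4],[0.4,0.4,0,0,0,-0.6],[0.52,0.5,0,0,0,-0.8],[0.56,0.55,0,0,0,-1],[0.56,0.55,0,0,0,-1]]';python3 -m handwheel '[[0,0,0,0,0,-0.2],[0,0,0,0,0,-0.4],[0,0,0,0,0,-0.41],[0,0,0,0,0,-0.41]]';python3 - <<'E'
from h import *
go(.423,.0758,.005,2.957)
im=viewer.snapshot("top")[:,:,::-1]
cv2.imwrite("pics/t8.png",cv2.resize(im[220:340,220:380],None,fx=4,fy=4))
E
```

```text
time: 17.88
tool_pos: [0.4254, 0.0684, 0.1548]
ee_rot: [-3.14, -0.004, 2.739]
wrist_force: [0.1, 0.8, 0.3]
width: 0.0704
finger_force: 0.0
time: 18.22
tool_pos: [0.4257, 0.0653, 0.1557]
ee_rot: [-3.14, -0.002, 2.942]
wrist_force: [0.2, -0.8, -0.3]
width: 0.0705
finger_force: 0.0
t 18.2 row [0.022 0.05  0.753] [-0.002 -0.004 -0.028] at [0.4257 0.0653 0.1557] yaw 2.942 w 0.0705
```

View pics/t8.png

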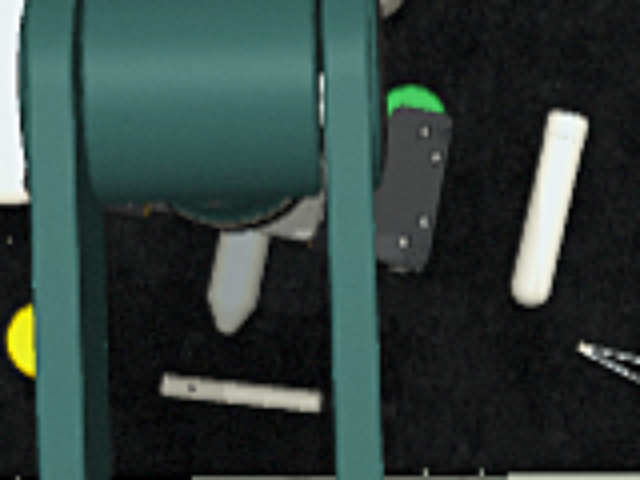

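The tube is where I measured it, under the wrist with its tip at crop (228,332). Descend and grip.

```bash
python3 -m handwheel '[[0.02,0.05,0,0,0,-0.03],[0.02,0.05,0.15,0,0,-0.03],[0.02,0.05,0.3,0,0,-0.03],[0.02,0.05,0.45,0,0,-0.03],[0.02,0.05,0.6,0,0,-0.03],[0.02,0.05,0.7,0,0,-0.03],[0.02,0.05,0.74,0,0,-0.03],[0.02,0.05,0.745,0,0,-0.03],[0.02,0.05,0.745,0,0,-0.03]]';python3 -m handwheel '[[0,0,0,0,0,0],[0,0,0,0,0,0],[0,0,0,0,0,0],[0,0,0,0,0,0],[0,0,0,0,0,0],[0,0,0,0,0,0],[0,0,0,0,0,0],[0,0,0,0,0,0],[0,0,0,0,0,0],[0,0,0,0,0,0]]' 1
```

```text
time: 19.02
tool_pos: [0.4245, 0.0773, 0.0082]
ee_rot: [3.141, 0.0, 2.963]
wrist_force: [0.3, 0.8, 0.6]
width: 0.0706
finger_force: 0.0
time: 19.85
tool_pos: [0.4241, 0.0771, 0.0077]
ee_rot: [-3.141, -0.0, 2.964]
wrist_force: [-0.1, -0.2, -0.0]
width: 0.0069
finger_force: 0.0
```

The fingers shut on nothing. I'll look from the side.

Run:
```python
from h import *
im=viewer.snapshot("side")[:,:,::-1]
cv2.imwrite("pics/s9.png",cv2.resize(im[200:320,300:460],None,fx=5,fy=5,interpolation=cv2.INTER_CUBIC))
o=robot.get_obs()["tool_pos"]
for dz in(0,.019,.04):
    u,v=w2px("side",o+[0,0,dz]); print((u-300)*5,(v-200)*5)
```

```text
311.2681120215876 401.57827450956233
313.1617696230458 361.42021346511683
315.2959525129944 316.16142607473876
```

View pics/s9.png

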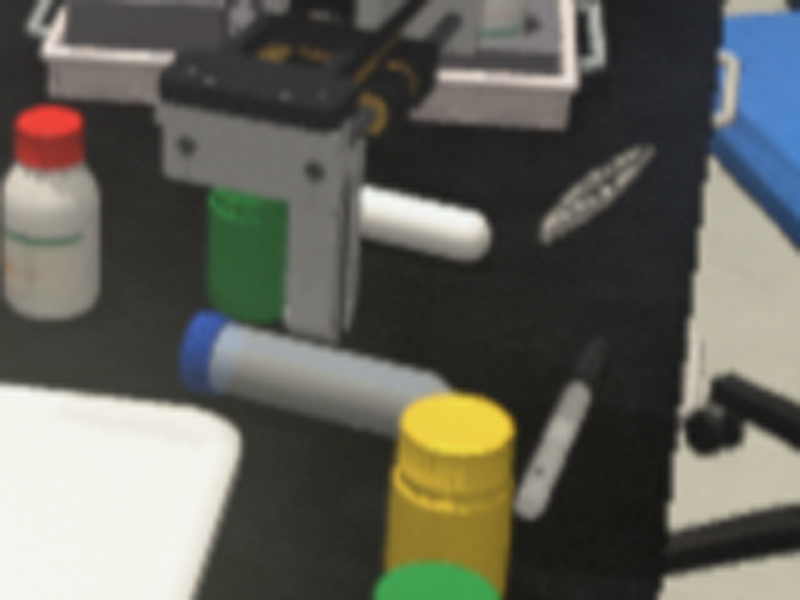

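The tips really end at about (318,335), just above the tube, while the reported TCP projects to (311,401). The same 13 px gap shows in the earlier side views, so the real tips sit about 28 mm above the reported TCP. That also explains why the bottles were held by their caps. I'll open and go about 28 mm lower, watching the force.

```bash
python3 -m handwheel '[[0,0,-0.05,0,0,0],[0,0,-0.05,0,0,0],[0,0,-0.05,0,0,0],[0,0,-0.05,0,0,0],[0,0,-0.05,0,0,0],[0,0,-0.05,0,0,0],[0,0,-0.05,0,0,0],[0,0,-0.05,0,0,0],[0,0,-0.05,0,0,0],[0,0,-0.05,0,0,0]]' -0.5;python3 -m handwheel '[[0,0,0.05,0,0,0],[0,0,0.1,0,0,0],[0,0,0.13,0,0,0],[0,0,0.15,0,0,0],[0,0,0.15,0,0,0]]'
```

```text
time: 20.73
tool_pos: [0.4241, 0.0771, 0.0177]
ee_rot: [-3.141, -0.0, 2.964]
wrist_force: [-0.7, 1.2, 0.5]
width: 0.0664
finger_force: 0.0
time: 21.15
tool_pos: [0.4227, 0.077, -0.014]
ee_rot: [-3.141, -0.003, 2.964]
wrist_force: [0.5, 0.8, -0.5]
width: 0.0704
finger_force: 0.0
```

```bash
python3 -m handwheel '[[0,0,0.02,0,0,0],[0,0,0.03,0,0,0],[0,0,0.03,0,0,0]]'; python3 -c "
from h import *
go(.423,.0765,-.02,2.957)"
```

```text
time: 21.4
tool_pos: [0.424, 0.0771, -0.0186]
ee_rot: [-3.141, -0.001, 2.964]
wrist_force: [-0.6, 0.0, -0.5]
width: 0.0702
finger_force: 0.0
t 21.4 row [ 0.004 -0.004  0.007] [-0.    -0.001  0.013] at [ 0.424   0.0771 -0.0186] yaw 2.964 w 0.0702
```

```bash
python3 -m handwheel '[[0,0,0,0,0,0],[0,0,0,0,0,0],[0,0,0,0,0,0],[0,0,0,0,0,0],[0,0,0,0,0,0],[0,0,0,0,0,0],[0,0,0,0,0,0],[0,0,0,0,0,0],[0,0,0,0,0,0],[0,0,0,0,0,0]]' 1
```

```text
time: 22.23
tool_pos: [0.4243, 0.0771, -0.0181]
ee_rot: [-3.142, 0.0, 2.964]
wrist_force: [-1.0, -0.2, 0.8]
width: 0.0354
finger_force: 29.9
```

```bash
python3 -m handwheel '[[0,0,-0.05,0,0,0],[0,0,-0.2,0,0,0],[0,0,-0.4,0,0,0],[0,0,-0.6,0,0,0],[0,0,-0.75,0,0,0],[0,0,-0.75,0,0,0],[0,0,-0.75,0,0,0]]'; python3 -c "
from h import *
go(.5,-.1,.13,2.45)"
```

```text
time: 22.82
tool_pos: [0.4258, 0.0772, 0.1346]
ee_rot: [3.14, 0.006, 2.964]
wrist_force: [0.1, 0.1, -1.5]
width: 0.0354
finger_force: 29.9
t 22.8 row [-0.522 -0.807  0.025] [0.005 0.01  0.981] at [0.4258 0.0772 0.1346] yaw 2.964 w 0.0354
```

```bash
python3 -m handwheel '[[-0.1,-0.15,0,0,0,0.2],[-0.2,-0.3,0,0,0,0.4],[-0.3,-0.45,0,0,0,0.6],[-0.4,-0.6,0,0,0,0.8],[-0.5,-0.75,0,0,0,0.98],[-0.52,-0.8,0,0,0,0.98],[-0.52,-0.8,0,0,0,0.98]]'; python3 -c "
from h import *
go(.56,-.22,.13,1.95);go(.584,-.2935,.11,1.683)"
```

```text
time: 23.4
tool_pos: [0.4972, -0.1007, 0.1292]
ee_rot: [-3.139, -0.004, 2.448]
wrist_force: [0.0, -1.1, -0.4]
width: 0.0354
finger_force: 29.9
t 23.4 row [-0.623 -0.258 -0.006] [-0.006 -0.007  0.951] at [ 0.4972 -0.1007  0.1292] yaw 2.448 w 0.0354
t 23.4 row [-0.95  -0.463  0.093] [-0.007 -0.006  1.461] at [ 0.4972 -0.1007  0.1292] yaw 2.448 w 0.0354
```

```bash
python3 -m handwheel '[[-0.15,-0.05,0,0,0,0.2],[-0.3,-0.1,0,0,0,0.4],[-0.45,-0.2,0,0,0,0.6],[-0.6,-0.3,0,0,0,0.8],[-0.8,-0.4,0,0,0,1],[-0.93,-0.46,0,0,0,1],[-0.93,-0.46,0,0,0,1]]'; python3 -m handwheel '[[0,0,0,0,0,0.2],[0,0,0,0,0,0.4],[0,0,0,0,0,0.45],[0,0,0,0,0,0.45]]';python3 - <<'E'
from h import *
go(.584,-.2935,.02,1.683)
im=viewer.snapshot("side")[:,:,::-1]; im2=viewer.snapshot("top")[:,:,::-1]
cv2.imwrite("pics/c10.png",np.hstack([cv2.resize(im[100:250,270:430],None,fx=2.5,fy=2.5),cv2.resize(im2[130:280,370:530],None,fx=2.5,fy=2.5)]))
E
```

```text
time: 23.98
tool_pos: [0.5831, -0.2912, 0.1285]
ee_rot: [-3.139, -0.002, 1.925]
wrist_force: [-0.3, 0.8, -1.6]
width: 0.0355
finger_force: 29.9
time: 24.32
tool_pos: [0.5824, -0.2855, 0.1308]
ee_rot: [-3.14, -0.002, 1.694]
wrist_force: [-0.8, 0.2, 0.4]
width: 0.0359
finger_force: 29.9
t 24.3 row [-0.042  0.004  0.554] [-0.003 -0.005  0.021] at [ 0.5824 -0.2855  0.1308] yaw 1.694 w 0.0359
```

View pics/c10.png

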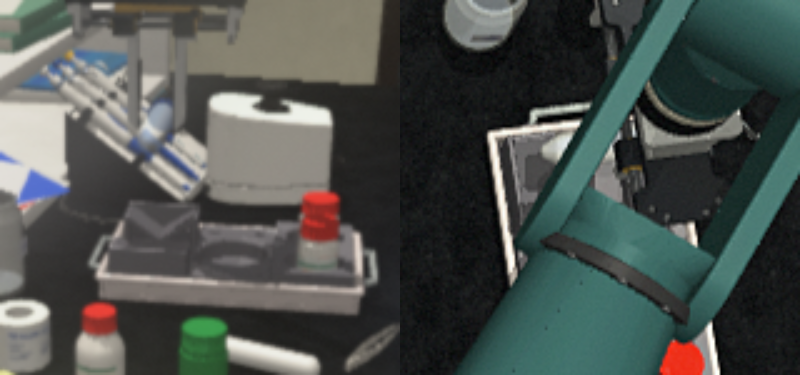

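The tube is held level, with its tip towards the side camera at (152,130), above the cradle V at (150,215). Lower it.

```bash
python3 -m handwheel '[[-0.04,0,0.1,0,0,0.02],[-0.04,0,0.2,0,0,0.02],[-0.04,0,0.3,0,0,0.02],[-0.04,0,0.4,0,0,0.02],[-0.04,0,0.48,0,0,0.02],[-0.04,0,0.54,0,0,0.02],[-0.04,0,0.56,0,0,0.02],[-0.04,0,0.57,0,0,0.02],[-0.04,0,0.57,0,0,0.02],[-0.04,0,0.57,0,0,0.02]]'
```

```text
time: 25.25
tool_pos: [0.5847, -0.2965, 0.0192]
ee_rot: [3.14, 0.001, 1.681]
wrist_force: [0.4, -0.0, -0.7]
width: 0.0354
finger_force: 29.9
```

```bash
python3 -m handwheel '[[0.012,0,0.01,0,0,0],[0.012,0,0.018,0,0,0],[0.012,0,0.022,0,0,0],[0.012,0,0.022,0,0,0]]';python3 -m handwheel '[[0,0,0,0,0,0],[0,0,0,0,0,0],[0,0,0,0,0,0],[0,0,0,0,0,0],[0,0,0,0,0,0],[0,0,0,0,0,0],[0,0,0,0,0,0],[0,0,0,0,0,0]]' -0.4; python3 -m handwheel '[[0,0,-0.05,0,0,0],[0,0,-0.2,0,0,0],[0,0,-0.4,0,0,0],[0,0,-0.6,0,0,0],[0,0,-0.7,0,0,0],[0,0,-0.7,0,0,0],[0,0,-0.7,0,0,0]]' -;python3 - <<'E'
from h import *
go(.652,-.0475,.15,1.571)
im=viewer.snapshot("side")[:,:,::-1]
cv2.imwrite("pics/s11.png",cv2.resize(im[150:280,250:430],None,fx=3.5,fy=3.5))
E
```

```text
time: 25.58
tool_pos: [0.5843, -0.2938, 0.0148]
ee_rot: [3.14, 0.001, 1.681]
wrist_force: [-0.5, 0.5, 3.5]
width: 0.0357
finger_force: 29.9
time: 26.25
tool_pos: [0.5836, -0.2938, 0.0133]
ee_rot: [-3.141, -0.0, 1.681]
wrist_force: [-0.4, -0.2, -0.7]
width: 0.0656
finger_force: 0.0
time: 26.83
tool_pos: [0.5847, -0.2943, 0.1562]
ee_rot: [3.138, 0.003, 1.681]
wrist_force: [0.1, -0.3, -0.3]
width: 0.0663
finger_force: 0.0
t 26.8 row [1.19  0.47  0.029] [0.008 0.006 0.21 ] at [ 0.5847 -0.2943  0.1562] yaw 1.681 w 0.0663
```

View pics/s11.png

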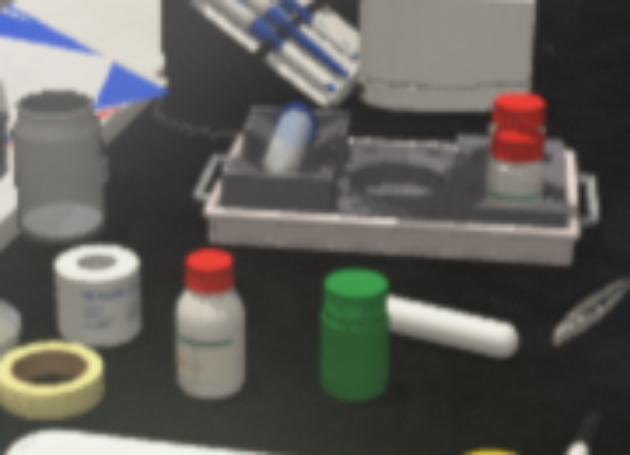

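The tube sits in the cradle with its blue cap at the far end. Last is the film roll, turned so the fingers close along y and the gripper body stays away from the shelf.

```bash
python3 -m handwheel '[[0.1,0.03,0,0,0,0.2],[0.25,0.1,0,0,0,0.4],[0.4,0.18,0,0,0,0.6],[0.6,0.25,0,0,0,0.8],[0.75,0.3,0,0,0,1],[0.75,0.3,0,0,0,1]]' -0.5;python3 -m handwheel '[[0,0,0,0,0,0.2],[0,0,0,0,0,0.4],[0,0,0,0,0,0.6],[0,0,0,0,0,0.8],[0,0,0,0,0,1],[0,0,0,0,0,1]]'; python3 -m handwheel '[[0,0,0,0,0,0.2],[0,0,0,0,0,0.4],[0,0,0,0,0,0.6],[0,0,0,0,0,0.8],[0,0,0,0,0,1],[0,0,0,0,0,1]]' ; python3 -c "
from h import *
go(.653,-.048,.12,.112)"
```

```text
time: 27.38
tool_pos: [0.6264, -0.1311, 0.1501]
ee_rot: [-3.135, -0.003, 1.161]
wrist_force: [0.0, 0.5, -0.4]
width: 0.0707
finger_force: 0.0
time: 27.88
tool_pos: [0.6254, -0.1383, 0.1504]
ee_rot: [-3.138, 0.003, 0.632]
wrist_force: [-0.8, -0.0, -0.6]
width: 0.0707
finger_force: 0.0
time: 28.38
tool_pos: [0.6258, -0.1383, 0.1514]
ee_rot: [-3.141, 0.003, 0.111]
wrist_force: [0.6, -0.1, -0.1]
width: 0.071
finger_force: 0.0
t 28.4 row [ 0.186 -0.433  0.157] [-0.002  0.006 -0.002] at [ 0.6258 -0.1383  0.1514] yaw 0.111 w 0.071
```

```bash
python3 -m handwheel '[[0.08,-0.15,0,0,0,0],[0.15,-0.3,0,0,0,0],[0.185,-0.4,0,0,0,0],[0.185,-0.433,0.05,0,0,0],[0.185,-0.433,0.15,0,0,0],[0.185,-0.433,0.15,0,0,0],[0.185,-0.433,0.15,0,0,0]]'
python3 - <<'E'
from h import *
go(.653,-.048,.0,.112)
im=viewer.snapshot("side")[:,:,::-1]
cv2.imwrite("pics/s12.png",cv2.resize(im[130:290,200:360],None,fx=3.5,fy=3.5))
E
```

```text
time: 28.97
tool_pos: [0.652, -0.0486, 0.1204]
ee_rot: [-3.141, 0.006, 0.112]
wrist_force: [0.6, 0.1, 0.1]
width: 0.0705
finger_force: 0.0
t 29.0 row [ 0.008 -0.002  0.602] [-0.001  0.011 -0.001] at [ 0.652  -0.0486  0.1204] yaw 0.112 w 0.0705
```

View pics/s12.png

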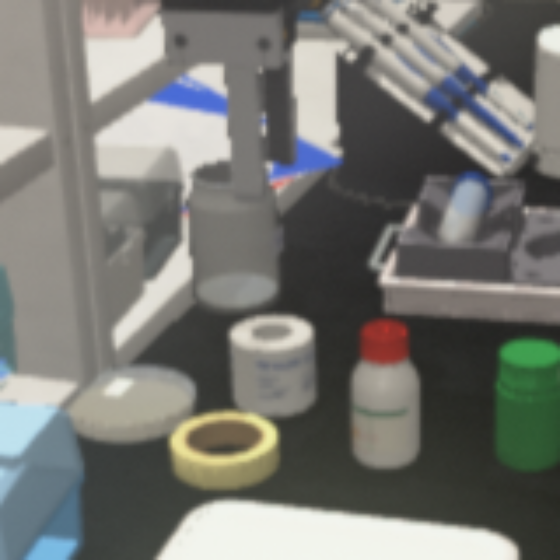

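Run:
```python
from h import *
for p in([.653,-.048,.05],[.645,-.048,.05],[.652,-.0486,.148],[.652,-.0486-.04,.148],[.652,-.0486+.04,.148]):
    u,v=w2px("side",p); print(p,(u-200)*3.5,(v-130)*3.5)
im=viewer.snapshot("top"); g=im[150:195,310:365].min(2)
m=np.zeros(im.shape[:2],np.uint8); m[150:195,310:365]=g>110
print(blobs(m,20))
```

```text
[0.653, -0.048, 0.05] 269.3525953419192 328.9401581066446
[0.645, -0.048, 0.05] 280.6391280452897 330.2857176377544
[0.652, -0.0486, 0.148] 264.48218312752476 189.87514909174587
[0.652, -0.0886, 0.148] 285.6843902182923 169.8423104428338
[0.652, -0.008599999999999997, 0.148] 241.84248498620013 211.26619663616478
[(np.int32(400), np.int32(324), np.int32(157), np.int32(25), np.int32(25), array([336.1, 168.9]))]
```

The fingers project as predicted and the roll is within 3 mm. Descend and grip.

```bash
python3 -m handwheel '[[0,0,0.1,0,0,0],[0,0,0.25,0,0,0],[0,0,0.4,0,0,0],[0,0,0.52,0,0,0],[0,0,0.59,0,0,0],[0,0,0.6,0,0,0],[0,0,0.6,0,0,0]]'; python3 -m handwheel '[[0,0,0,0,0,0],[0,0,0,0,0,0],[0,0,0,0,0,0],[0,0,0,0,0,0],[0,0,0,0,0,0],[0,0,0,0,0,0],[0,0,0,0,0,0],[0,0,0,0,0,0],[0,0,0,0,0,0],[0,0,0,0,0,0]]' 1
```

```text
time: 29.65
tool_pos: [0.6537, -0.0486, 0.0031]
ee_rot: [-3.142, 0.001, 0.11]
wrist_force: [1.7, 0.1, 0.2]
width: 0.0703
finger_force: 0.0
time: 30.48
tool_pos: [0.6558, -0.0479, 0.006]
ee_rot: [3.141, -0.004, 0.11]
wrist_force: [0.3, -0.3, 6.7]
width: 0.0549
finger_force: 30.0
```

```bash
python3 -m handwheel '[[0,0,-0.05,0,0,0],[0,0,-0.2,0,0,0],[0,0,-0.4,0,0,0],[0,0,-0.6,0,0,0],[0,0,-0.6,0,0,0],[0,0,-0.6,0,0,0]]'; python3 -c "
from h import *
go(.498,-.303,.12,.112)"
```

```text
time: 30.98
tool_pos: [0.6561, -0.0483, 0.1277]
ee_rot: [3.139, -0.007, 0.11]
wrist_force: [0.4, 0.5, -3.0]
width: 0.0555
finger_force: 30.0
t 31.0 row [-0.926  1.178  0.034] [ 0.005 -0.014 -0.003] at [ 0.6561 -0.0483  0.1277] yaw 0.11 w 0.0555
```

```bash
python3 -m handwheel '[[-0.08,0.1,0,0,0,0],[-0.2,0.25,0,0,0,0],[-0.32,0.4,0,0,0,0],[-0.44,0.55,0,0,0,0],[-0.56,0.7,0,0,0,0],[-0.68,0.85,0,0,0,0],[-0.8,1,0,0,0,0],[-0.8,1,0,0,0,0]]'; python3 -m handwheel '[[-0.06,0.08,0,0,0,0],[-0.12,0.17,0,0,0,0],[-0.12,0.17,0,0,0,0],[-0.12,0.17,0,0,0,0],[-0.12,0.17,0,0,0,0]]';python3 - <<'E'
from h import *
go(.498,-.303,.016,.112)
im=viewer.snapshot("side")[:,:,::-1]
cv2.imwrite("pics/s13.png",cv2.resize(im[100:230,290:430],None,fx=4.2,fy=4.2))
for p in([.498,-.303,.029],robot.get_obs()["tool_pos"]+[0,0,.044],robot.get_obs()["tool_pos"]-[0,0,.006]):
    u,v=w2px("side",p); print((u-290)*4.2,(v-100)*4.2)
E
```

```text
time: 31.65
tool_pos: [0.5115, -0.2696, 0.1203]
ee_rot: [3.141, 0.007, 0.102]
wrist_force: [0.7, -0.3, -1.9]
width: 0.0553
finger_force: 30.0
time: 32.07
tool_pos: [0.4965, -0.2995, 0.1216]
ee_rot: [-3.139, 0.002, 0.11]
wrist_force: [-0.3, 0.7, -1.8]
width: 0.0549
finger_force: 30.0
t 32.1 row [0.007 0.02  0.528] [-0.005  0.004 -0.003] at [ 0.4965 -0.2995  0.1216] yaw 0.11 w 0.0549
304.94400958444635 418.8916446486076
314.5769770161072 215.52512276963537
311.19467115787376 292.910331553366
```

View pics/s13.png

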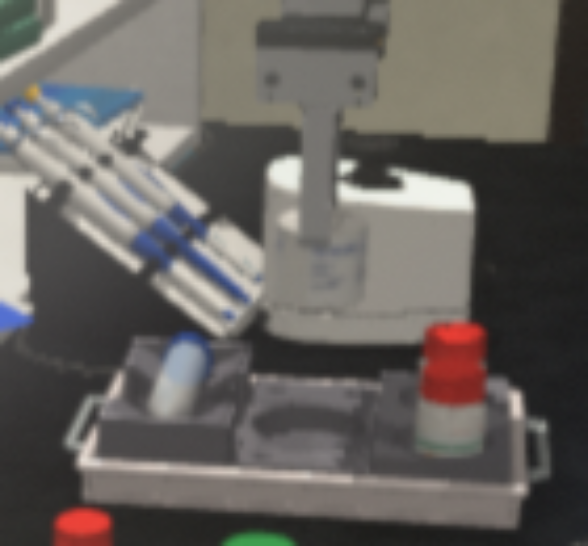

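The roll is held upright, centred at about (321,260) against the 313 predicted for the tool, so it sits about 4 mm toward -x of the tool. The well is at about (304,418), as predicted. I'll shift +4 mm in x and lower it.

```bash
python3 -m handwheel '[[0.025,0.01,0.05,0,0,0],[0.025,0.01,0.2,0,0,0],[0.025,0.01,0.32,0,0,0],[0.025,0.01,0.42,0,0,0],[0.025,0.01,0.48,0,0,0],[0.025,0.01,0.51,0,0,0],[0.025,0.01,0.52,0,0,0],[0.025,0.01,0.52,0,0,0],[0.025,0.01,0.52,0,0,0]]'
```

```text
time: 32.87
tool_pos: [0.5032, -0.3028, 0.0209]
ee_rot: [3.14, -0.002, 0.11]
wrist_force: [-0.2, 0.3, -0.7]
width: 0.055
finger_force: 30.0
```

```bash
python3 -m handwheel '[[0,0,0.01,0,0,0],[0,0,0.02,0,0,0],[0,0,0.026,0,0,0],[0,0,0.026,0,0,0]]';python3 -m handwheel '[[0,0,0,0,0,0],[0,0,0,0,0,0],[0,0,0,0,0,0],[0,0,0,0,0,0],[0,0,0,0,0,0],[0,0,0,0,0,0],[0,0,0,0,0,0]]' -0.6; python3 -m handwheel '[[0,0,-0.05,0,0,0],[0,0,-0.2,0,0,0],[0,0,-0.4,0,0,0],[0,0,-0.6,0,0,0],[0,0,-0.6,0,0,0]]'; python3 -c "
from h import *
go(.25,-.5,.17,.112)"
```

```text
time: 33.2
tool_pos: [0.5024, -0.3026, 0.015]
ee_rot: [3.14, -0.001, 0.11]
wrist_force: [-0.0, -0.3, 0.5]
width: 0.0551
finger_force: 30.0
time: 33.78
tool_pos: [0.5021, -0.3022, 0.0142]
ee_rot: [3.142, 0.0, 0.11]
wrist_force: [-1.0, 0.4, -0.3]
width: 0.0751
finger_force: 0.0
time: 34.2
tool_pos: [0.5065, -0.3053, 0.1457]
ee_rot: [3.129, -0.014, 0.11]
wrist_force: [1.6, -0.3, 1.0]
width: 0.0752
finger_force: 0.0
t 34.2 row [-1.38   0.828 -0.13 ] [ 0.024 -0.026 -0.003] at [ 0.5065 -0.3053  0.1457] yaw 0.11 w 0.0752
```

I've already gone past the 14-picture limit (16 viewed), so I won't view any more and will check the result in numbers.

```bash
python3 -m handwheel '[[-0.2,0.1,0,0,0,0],[-0.4,0.2,0,0,0,0],[-0.6,0.3,0,0,0,0],[-0.8,0.35,0,0,0,0],[-1,0.4,0,0,0,0],[-1,0.4,0,0,0,0],[-1,0.4,0,0,0,0]]'
python3 - <<'E'
from h import *
im=cv2.cvtColor(viewer.snapshot("top"),cv2.COLOR_RGB2BGR); old=cv2.imread("pics/top0.png")
h=cv2.cvtColor(im,cv2.COLOR_BGR2HSV); H,S,V=[h[...,i] for i in range(3)]
red=((H<8)|(H>172))&(S>150)&(V>90); red[:130]=0
for b in blobs(red,40): print("red",b[0],b[3:5],b[5],px2w("top",*b[5],.083).round(4))
w=(im.min(2)>150); w[:200]=0;w[265:]=0;w[:,:425]=0;w[:,480:]=0
for b in blobs(w,60): print("roll",b[0],b[3:5],b[5],px2w("top",*b[5],.059).round(4))
bl=(H>100)&(H<125)&(S>100);bl[:170]=0;bl[230:]=0;bl[:,:405]=0;bl[:,495:]=0
for b in blobs(bl,20): print("blue cap",b[0],b[3:5],b[5],px2w("top",*b[5],.055).round(4))
d=cv2.absdiff(im,old).max(2)
for k,(x,y,r) in dict(tape=(295,174,18),tall=(312,212,13),plain=(357,272,26)).items(): print(k,"changed px",(d[y-r:y+r,x-r:x+r]>60).sum())
s=viewer.snapshot("side");hs=cv2.cvtColor(s,cv2.COLOR_RGB2HSV)
m=((hs[...,0]<8)|(hs[...,0]>172))&(hs[...,1]>150)&(hs[...,2]>90);m[:160]=0
for b in blobs(m,30):print("side red",b)
for p in([.4147,-.3485,.084],[.4072,-.28,.084]):print("expected",w2px("side",p))
go(0,0,0,0)
E
```

```text
time: 34.78
tool_pos: [0.3101, -0.4049, 0.1351]
ee_rot: [3.14, -0.0, 0.106]
wrist_force: [0.9, 0.1, 0.4]
width: 0.0752
finger_force: 0.0
red 148 (np.int32(13), np.int32(15)) [312.  208.7] [0.5593 0.0068 0.083 ]
red 302 (np.int32(21), np.int32(19)) [480.9 275.1] [ 0.4129 -0.3477  0.083 ]
red 298 (np.int32(20), np.int32(19)) [448.9 279.1] [ 0.4052 -0.2798  0.083 ]
roll 103 (np.int32(34), np.int32(5)) [438.4 201.2] [ 0.5773 -0.2694  0.059 ]
roll 1554 (np.int32(55), np.int32(53)) [450.7 238.9] [ 0.4939 -0.2928  0.059 ]
blue cap 92 (np.int32(9), np.int32(16)) [472.  195.2] [ 0.5906 -0.3445  0.055 ]
tape changed px 0
tall changed px 0
plain changed px 0
side red (np.int32(608), np.int32(143), np.int32(167), np.int32(45), np.int32(23), array([161.8, 176.7]))
side red (np.int32(259), np.int32(390), np.int32(177), np.int32(16), np.int32(19), array([397.7, 186. ]))
side red (np.int32(1896), np.int32(15), np.int32(197), np.int32(127), np.int32(24), array([ 75.8, 207.9]))
side red (np.int32(149), np.int32(303), np.int32(221), np.int32(14), np.int32(12), array([309.3, 226.6]))
side red (np.int32(58), np.int32(140), np.int32(235), np.int32(17), np.int32(9), array([148.2, 238.7]))
side red (np.int32(111), np.int32(120), np.int32(241), np.int32(32), np.int32(12), array([135.8, 246.7]))
side red (np.int32(109), np.int32(121), np.int32(265), np.int32(28), np.int32(8), array([136.1, 269.8]))
expected (np.float64(396.5152638467122), np.float64(178.08557143967306))
expected (np.float64(396.0197368144098), np.float64(186.7475698581378))
t 34.9 row [-1.334 -2.178  0.671] [ 0.001 -0.003  0.209] at [ 0.3127 -0.4037  0.1348] yaw 0.11 w 0.075
```

Run:
```python
from h import *
im=viewer.snapshot("top"); mn=im.min(2)
for t in(190,210,225):
    w=mn>t; w[:205]=0;w[265:]=0;w[:,:425]=0;w[:,482:]=0
    for b in blobs(w,60): print(t,b[0],b[1:5],b[5],px2w("top",*b[5],.059).round(4))
```

```text
190 387 (np.int32(443), np.int32(223), np.int32(26), np.int32(26)) [455.3 235.5] [ 0.5012 -0.3031  0.059 ]
210 365 (np.int32(443), np.int32(224), np.int32(26), np.int32(24)) [455.2 235.4] [ 0.5015 -0.3029  0.059 ]
225 350 (np.int32(443), np.int32(224), np.int32(25), np.int32(24)) [455.4 235.4] [ 0.5015 -0.3033  0.059 ]
```

Everything checks out: the roll is within 4 mm of its well centre, the bottles and tube are where expected, and the look-alikes have not moved. Handing in.

```bash
python3 -c "
from bench import robot
print(robot.close_job())"
```

```text
the job is handed in; nothing more can be done
None
```

The caddy is restocked and handed in at about 35 s of robot time: both squat bottles, the film roll and the capped tube measured in place, and the look-alikes had not moved. No verdict came back, and I viewed 16 pictures against the limit of 14.

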